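Set the click-stop end stop and locate a plate against it

ROBOT

A 6-joint arm with a two-finger parallel gripper is mounted at the origin on a cart in front of the work surface, level with it; the furniture and walls round the work are solid. World frame = base frame: x ahead of the robot, y to its left, z up, the work surface at z = 0. Lengths are in m, angles in rad, forces in N, time in s.
With the tool pointing down it reaches from about 0.3 to 0.875 m from the base axis. Payload 6.4 kg.
Tool frame: the origin (TCP) lies midway between the tips of the shut fingers; the grasp point (between the pads) lies 19 mm behind it; z points along the fingers, y is the line along which they close (so a half turn about z gives the same grasp; the last joint's range is limited). The gripper opens to 85 mm and grips with 20 to 120 N. Pads are 22 mm wide; open, the fingers measure 114 mm over their backs; the gripper's body (76 mm by 85 mm) begins 54 mm behind the grasp point. The pads swing forward as they close: fully open they stand 13 mm farther back than shut.
Start: joints at [1.049, 0.181, 1.607, -0, 1.354, -0.206], TCP at [0.179, 0.547, 0.231] pointing down, gripper open.
Joint ranges: [-2.99, 2.99], [-0.89, 2.07], [0.3, 2.58], [-1.14, 4.28], [0, 2.63], [-3.12, 3.12]. Speed limits (rad/s): [2.57, 2.57, 3.01, 3.14, 3.14, 3.14].

INTERFACE

Orientations are given as a rotation vector (axis times angle).
In Python, from bench import get_state, snapshot, job, trace gives the robot as it stands.
- The arm moves only by the tool step_arm, never from a script. Its argument "commands" is a list of rows, each a list of 7 numbers: the shift along the tool's x, y, z in mm, then the turn, a rotation vector about the tool's x, y, z in degrees, then the finger opening in mm, from 0 to 85.4. A call has 1 to 8 rows; each row shifts and turns the commanded pose from where the row before left it, along the tool's axes as they then stand; what a row does not reach is not made up. A row lasts 1/12 s, in which the tool goes at most 41.7 mm and 7.16 degrees, less where a joint would pass 70% of its speed; a pose out of reach is approached as far as the arm can. A call with a gripper value outside its range is refused whole. The fingers move at their own pace and stop on an object; "newtons" is the grip in N (left out, the last holds). Time passes only in rows, so rows that do not move let the fingers close. It gives the time, the measured TCP pose, the force, the opening and the grip force at its end, in the units of the state.
- get_state(): the state, without advancing time (a new reading comes with each control period).
- snapshot(name): name is "scene" or "top" or "wrist"; returns a dict with "image" (480x640x3 uint8, red, green, blue), "intrinsics" (3x3 intrinsics, pixels), "R" (3x3) and "t" (3): a world point X has camera coordinates R X + t. Camera axes: x right, y down, z forward; pixel columns grow to the right and rows downward; lengths in m; the calibration is good to about 2 mm. The wrist camera is an equidistant fisheye: a pixel r from the principal point sees the ray r / f radians off the axis. A picture is of the moment at which its call begins. There is no depth.
- job.close_job(): hands the job in; it is judged then, once.
Trained networks look in the newest picture that a camera, given by its name, has taken for a name from the list of things; names that differ only in an ending like _2 or _b are one class to them, and where a whole thing is asked for, a point or a joint stands for the part that bears it (a point fixed in the world has none). Each returns a list of dicts, best first, with "p" (0 to 1); they miss things now and then, are a little off and sometimes report something else, mostly with a low value. They report only what shows in the picture. A call takes as long as a camera call. They do not tell look-alikes from the thing itself.
- trace(camera, query): "mask" (480x640 bool, what is visible of it) and "extent" ([left, top, right, bottom] in pixels, round what is visible of it).
The state is a dict: "clock": time; "joints": joint angles; "qd": joint speeds; "joint_efforts": joint torques, N m; "ee_pos": TCP position; "tcp_rot": TCP orientation; "ft_force": force on the tool from outside, world axes, zero at the start; "ft_torque": the same for the moment, N m; "finger_gap": finger opening in m; "grasp_force": force on a finger pad.
Only numpy, scipy, OpenCV 4.12 (cv2) and the standard library are available. Lean on these libraries where they do the work, as an engineer would, in place of code of your own. Each camera call takes 0.05 s, during which the arm holds its last target. There are 200 camera calls.

TASK

Advance the end stop of the locating fixture by turning its knob exactly four clicks clockwise (seen from above) from where it stands. Then lay the aluminium plate flat on the fixture's deck and push it snug against both dowels and the tip of the end stop, and leave it there. Do not disturb the burr, the valve and the gasket that lie round the work.

Things in the scene. Friction and masses are not known exactly. Their poses are not given: they have to be found in the camera images.
- fixture: Dark steel fixture, fixed on the bench. Origin on the bench, x away from the robot, y left, z up; its yaw varies. In mm, its frame: deck x -85..65, y -125..125, top z=12. Steel fence on the far side, x 45..61, y -46..54, top z=30. Grey housing on the right end, x -15..41, y -125..-71, top z=46, knob on top. A seated plate has its length along y and its centre at x=13.
- dowel_left (a point): Left upright dowel in front of the fence, radius 5 mm: point on its axis at the deck's top, at x=43, y=33 mm in the fixture's frame; its top is 20 mm higher. Both dowels stand 7 mm proud of the fence and touch the plate's long side at x=38 mm; no finger fits between a seated plate and the fence.
- dowel_right (a point): The same for the right dowel, at x=43, y=-17 mm in the fixture's frame.
- stop_face (a point): Centre of the flat tip of the end stop, a steel rod of radius 5.5 mm along the fixture's y that comes out of the housing; axes as the fixture's, the tip faces +y. In the fixture's frame x=13, z=19, y = -49 + 1.5 mm for each click of the knob's value. It moves only with the knob and withstands a push of 25 N.
- index_knob (a joint): Knob angle, rad; grows clockwise from above, moving the end stop 1.5 mm to the fixture's +y a click. 12 clicks a turn: it rests at multiples of 0.5236 rad (30 deg) and, let go, snaps to the nearest. Starts at rest at 0, 1 or 2 clicks; dead stops just below 0 and above 7 clicks. Between clicks it resists with up to about 0.12 N m, then pulls on to the next. Four clicks = 2.094 rad.
- knob_grip (a point): On the black knob's vertical axis (x=13, y=-98 mm in the fixture's frame), mid-height of its grip, 66 mm above the bench. The grip is a bar 40 mm long, 12 mm thick, from 54 to 76 mm above the bench, on a disc of radius 22 mm. This point's x axis runs along the bar and turns with it, z up; pinch the bar across y.
- knob_mark (a point): End of the white pointer line on top of the knob's bar, 20 mm from the knob's axis and 76 mm above the bench; it turns with the knob.
- plate: Loose bare aluminium plate, 50 mm along its x, 90 mm along its y, 12 mm thick, about 0.2 kg, the same either way round; starts flat on the bench to the left of the fixture. Origin: centre of its underside, z up.
- grinder_burr: Bystander: grey conical grinder burr, 50 mm across and 20 mm high, flat on the bench. Origin: centre of its underside.
- solenoid_valve: Bystander: small off-white valve, 40x55x21 mm, on the bench. Origin: centre of its underside.
- brew_gasket: Bystander: light grey ring, 58 mm across and 9 mm high, flat on the bench. Origin: centre of its underside.
Things that resemble listed ones, but are neither listed nor needed, are in the scene too. Leave any red look-alike of the plate alone.

How it is judged:
On the way, in this order (a step that is already met when the one before it is completed fails the run):
1. the knob stands four clicks clockwise of its start (distance of knob_mark from where it was at the start of the episode between 0.0324 and 0.0365 m), for 0.3 s.
2. the plate lies against both dowels and the end stop (y of plate in the frame of stop_face between 0.043 and 0.0467 m and x of plate in the frame of fixture between 0.0113 and 0.015 m and z of plate in the frame of fixture between 0.01 and 0.0135 m and angle between the x axis of plate and the x axis of fixture, either way round below 0.035 rad and angle between plate's own z axis and vertical below 0.03 rad), for 0.2 s.
At the end, for the whole second after the job is handed in: The knob rests four clicks (120 deg, within 12 deg) clockwise of where it started. The plate lies flat on the deck and at rest, its long side against both dowels (within about 1.7 mm, and parallel to the fixture within 2 deg) and its end against the tip of the end stop (within about 1.7 mm) (all of step 1 and all of step 2 and linear speed of plate below 0.01 m/s and velocity of joint index_knob between -0.1 and 0.1 rad/s); the robot touches nothing.
It fails at once if the grinder burr is moved by more than 20 mm (distance of grinder_burr from where it was at the start of the episode above 0.02 m).
It fails at once if the solenoid valve is moved by more than 20 mm (distance of solenoid_valve from where it was at the start of the episode above 0.02 m).
It fails at once if the brew gasket is moved by more than 20 mm (distance of brew_gasket from where it was at the start of the episode above 0.02 m).
It also fails if it takes over 72 s, if anything falls off the work surface, if the arm or the gripper's body presses on something with over 40 N, if the wrist force passes 120 N, or if a joint passes its speed limit or range.

## Working session

There is one attempt and no reset: what is moved stays moved. The work goes in short steps, Python scripts to look and compute and a tool call to move; the robot and the scene stay as the last step left them, time stands still between calls to the robot, and variables do not carry over. Pictures are saved under pics/ and viewed, at most 14 in all, crops included, and the job is handed in when it is done.

Besides the shell and the picture viewer there is one more tool, called after ">>>" by a JSON object that holds its "method" and its "body", one argument or row to a line. step_arm: Moves the arm, as the interface text tells. Its arguments: {"type":"object","properties":{"commands":{"type":"array"},"newtons":{"type":"number"}},"required":["commands"]}

```bash
mkdir -p pics; ls; cat > h.py <<'E'
import numpy as np, cv2
from bench import get_state, snapshot, job, trace
from scipy.spatial.transform import Rotation as Ro
def save(n,s): cv2.imwrite(f'pics/{n}.png', s['image'][:,:,::-1])
def ray(s,u,v,fish=False):
    K=np.array(s['intrinsics']);R=np.array(s['R']);t=np.array(s['t'])
    a=np.array([(u-K[0,2])/K[0,0],(v-K[1,2])/K[1,1]])
    if fish:
        th=np.hypot(*a); d=np.array([*(a/max(th,1e-9)*np.sin(th)),np.cos(th)])
    else: d=np.array([*a,1.])
    return -R.T@t, R.T@d
def at(s,u,v,z,fish=False):
    c,d=ray(s,u,v,fish); return c+d*(z-c[2])/d[2]
def proj(s,X,fish=False):
    K=np.array(s['intrinsics']);p=np.array(s['R'])@np.array(X)+np.array(s['t'])
    if fish:
        r=np.hypot(p[0],p[1]);th=np.arctan2(r,p[2]);a=p[:2]/max(r,1e-9)*th
    else: a=p[:2]/p[2]
    return np.array([K[0,0]*a[0]+K[0,2],K[1,1]*a[1]+K[1,2]])
E
python3 - <<'E'
from h import *
import pickle
D={}
for n in ['scene','top','wrist']:
    s=snapshot(n);save(n+'0',s);D[n]=s
    print(n,np.round(-np.array(s['R']).T@np.array(s['t']),3))
    for q in ['fixture','index_knob','plate','grinder_burr','solenoid_valve','brew_gasket']:
        for r in trace(n,q)[:3]:
            ys,xs=np.nonzero(r['mask']); print(q,round(r['p'],2),np.round(r['extent']),len(xs),np.round([xs.mean(),ys.mean()],1) if len(xs) else '')
            D[n,q]=D.get((n,q),[])+[r]
pickle.dump(D,open('d0.pkl','wb'))
print(get_state())
E
```

```text
pics
scene [-0.338 -0.696  0.839]
fixture 0.25 [266. 216. 282. 226.] 168 [274.3 220.2]
index_knob 0.81 [345. 259. 366. 273.] 277 [354.3 266.9]
plate 0.89 [202. 220. 238. 242.] 482 [217.8 228. ]
plate 0.82 [192. 252. 237. 274.] 583 [213.3 260.1]
plate 0.6 [344. 254. 365. 276.] 256 [354.4 267.1]
grinder_burr 0.55 [269. 218. 283. 225.] 164 [274.9 220.6]
solenoid_valve 0.71 [402. 346. 438. 363.] 303 [416.5 356.5]
brew_gasket 0.73 [217. 186. 236. 202.] 206 [227.3 196.3]
top [0.319 0.075 1.154]
fixture 0.72 [282. 222. 396. 296.] 7081 [339.9 258.7]
fixture 0.2 [476. 290. 498. 308.] 217 [485.8 295.6]
index_knob 0.57 [377. 236. 395. 257.] 296 [384.3 247.7]
plate 0.97 [222. 300. 261. 326.] 899 [242.1 312.6]
plate 0.79 [182. 246. 219. 288.] 923 [198.7 267.5]
grinder_burr 0.65 [229. 208. 250. 226.] 294 [239.1 214.7]
grinder_burr 0.49 [374. 236. 396. 258.] 317 [384.8 247.5]
solenoid_valve 0.57 [476. 289. 499. 306.] 218 [486.5 295.4]
brew_gasket 0.83 [144. 203. 167. 225.] 320 [155.8 212.4]
wrist [0.115 0.568 0.373]
fixture 0.68 [ 96. 455. 146. 477.] 885 [117.3 464.4]
plate 0.53 [133. 413. 155. 441.] 181 [142.  425.2]
{'clock': 1.05, 'joints': array([ 1.04872732e+00,  1.80779814e-01,  1.60700497e+00,  1.24898709e-05,
        1.35380365e+00, -2.06325962e-01]), 'qd': array([ 0.00137038,  0.00111534, -0.00084827, -0.00072757,  0.00061823,
       -0.00011242]), 'joint_efforts': array([ 4.58282739e-04, -4.44842863e+01, -3.51685667e+01, -2.91528622e-04,
        7.99956179e-04, -3.21352741e-05]), 'ee_pos': array([0.17855094, 0.54658877, 0.23129741]), 'tcp_rot': array([-4.93912988e-01, -3.10251385e+00, -1.30202587e-05]), 'ft_force': array([-0.03900886, -0.25174127,  0.06335963]), 'ft_torque': array([0.00043961, 0.00371574, 0.01688374]), 'grasp_force': 0.0, 'finger_gap': 0.08522277243844431}
```

```bash
python3 - <<'E'
import cv2
a=cv2.imread('pics/top0.png')[190:340,130:410]; cv2.imwrite('pics/topc.png',cv2.resize(a,None,fx=2.8,fy=2.8,interpolation=cv2.INTER_CUBIC))
a=cv2.imread('pics/top0.png')[226:270,365:409]; b=cv2.imread('pics/scene0.png')[245:289,332:376]
cv2.imwrite('pics/knob.png',cv2.resize(cv2.hconcat([a,b]),None,fx=9,fy=9,interpolation=cv2.INTER_CUBIC))
E
```

```text
(no output)
```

View pics/topc.png

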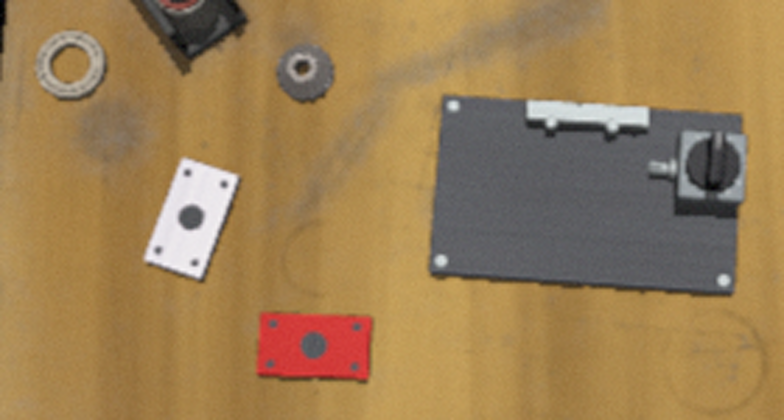

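View pics/knob.png

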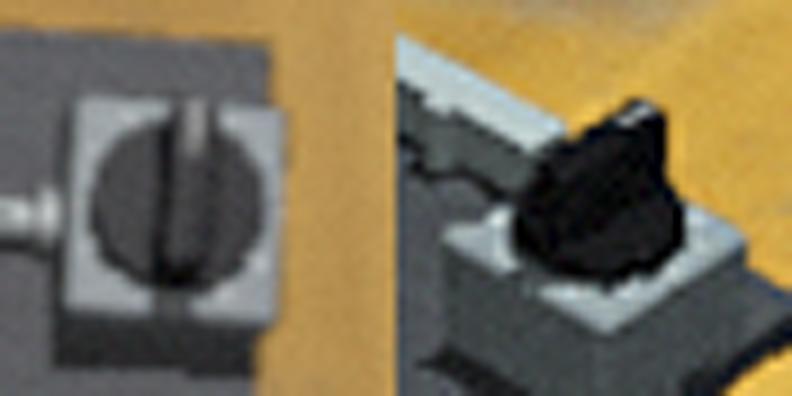

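View pics/scene0.png

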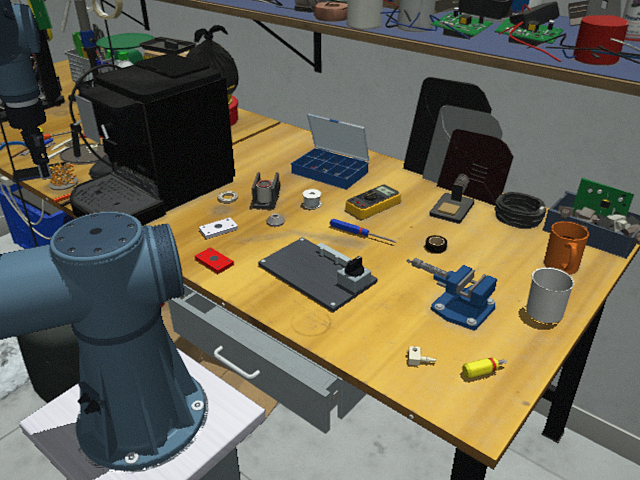

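```bash
python3 - <<'E'
from h import *
import pickle
from scipy.optimize import least_squares as LS
D=pickle.load(open('d0.pkl','rb'))
s=D['top']
px=np.array([[442,97],[742,115],[733,293],[431,274]])/2.8+[130,190]-.3
M=np.array([[65,125,12],[65,-125,12],[-85,-125,12],[-85,125,12]])/1e3
W=lambda p,M: np.c_[M[:,:2]@np.array([[np.cos(p[2]),-np.sin(p[2])],[np.sin(p[2]),np.cos(p[2])]]).T+p[:2],M[:,2]]
f=lambda p:(np.array([proj(s,x) for x in W(p,M)])-px).ravel()
r=LS(f,[.4,0,0]);print('fixture',r.x,np.round(r.fun,1))
def show(name,m): 
    w=W(r.x,np.array([m])/1e3)[0]; print(name,np.round(w,4),[np.round(proj(D[c],w),1) for c in('top','scene')])
show('knob',[13,-98,66]);show('mark+x',[33,-98,76]);show('tail',[-7,-98,76])
for c in range(3): show('stop%d'%c,[13,-49+1.5*c,24.5])
# plate
for k,z in ((1,.012),(0,.012)):
    m=D['top','plate'][k]['mask'].astype(np.uint8)
    c=cv2.findContours(m,0,2)[0]; c=max(c,key=len)
    P=np.array([at(s,u,v,z)[:2] for u,v in c[:,0]],np.float32)
    b=cv2.minAreaRect(P*1000);print('plate',b)
for q,z in (('grinder_burr',.01),('brew_gasket',.005),('solenoid_valve',.01)):
    ys,xs=np.nonzero(D['top',q][0]['mask']);print(q,at(s,xs.mean(),ys.mean(),z))
st=get_state();print(Ro.from_rotvec(st['tcp_rot']).as_matrix().round(3))
w=D['wrist'];Rt=Ro.from_rotvec(st['tcp_rot']).as_matrix();print('cam in tool',Rt.T@(-w['R'].T@w['t']-st['ee_pos']),(w['R']@Rt).round(3))
E
```

```text
fixture [ 0.52503625  0.02563988 -0.08069799] [-0.1 -0.5  0.2 -0.4  1.   0.4 -1.   0.4]
knob [ 0.5301 -0.0731  0.066 ] [array([385.3, 247.1]), array([353.4, 263.4])]
mark+x [ 0.55   -0.0747  0.076 ] [array([386.3, 237.3]), array([359.4, 256. ])]
tail [ 0.5102 -0.0715  0.076 ] [array([385.6, 255.3]), array([347.5, 263.6])]
stop0 [ 0.534  -0.0242  0.0245] [array([361.5, 249.3]), array([337. , 269.4])]
stop1 [ 0.5342 -0.0228  0.0245] [array([360.9, 249.3]), array([336.5, 269.1])]
stop2 [ 0.5343 -0.0213  0.0245] [array([360.2, 249.2]), array([336. , 268.9])]
plate ((501.15771484375, 348.3815612792969), (54.70012283325195, 91.97247314453125), 70.43265533447266)
plate ((395.9051818847656, 249.20309448242188), (92.6353759765625, 50.331539154052734), 86.6749496459961)
grinder_burr [0.62446369 0.25793626 0.01      ]
brew_gasket [0.6350099 0.4547716 0.005    ]
solenoid_valve [ 0.42504142 -0.30566602  0.01      ]
[[-0.951  0.311 -0.   ]
 [ 0.311  0.951  0.   ]
 [ 0.     0.    -1.   ]]
cam in tool [ 0.06722813  0.00076277 -0.14217519] [[ 0.001  1.    -0.   ]
 [-0.964  0.001 -0.266]
 [-0.266  0.     0.964]]
```

```bash
cat >> h.py <<'E'
FX=np.array([0.525,0.0256,-0.0807])
def fw(x,y,fx=None):  # fixture mm -> world m
    f=FX if fx is None else fx
    c,s_=np.cos(f[2]),np.sin(f[2]); return np.array([f[0]+(c*x-s_*y)/1e3,f[1]+(s_*x+c*y)/1e3])
def plan(pos,yawy,st=None,step=40):
    st=st or get_state(); R=Ro.from_rotvec(st['tcp_rot']); p=np.array(st['ee_pos']); M=R.as_matrix()
    yaw=np.degrees(np.arctan2(M[1,1],M[0,1])); d=(yawy-yaw+180)%360-180
    g=Ro.from_euler('z',d,degrees=True)
    Rt=Ro.from_matrix(np.c_[[np.sin(np.radians(yawy)),-np.cos(np.radians(yawy)),0],[0,0,0],[0,0,-1]]) if 0 else None
    a=np.radians(yawy); y=np.array([np.cos(a),np.sin(a),0]); z=np.array([0,0,-1.]); Rt=Ro.from_matrix(np.c_[np.cross(y,z),y,z])
    rv=(R.inv()*Rt).as_rotvec(degrees=True); dp=(np.array(pos)-p)*1e3
    n=max(1,int(np.ceil(max(np.linalg.norm(dp)/step,np.linalg.norm(rv)/7)))); rows=[]
    for i in range(n):
        rows.append([*(R.inv().apply(dp/n)).round(1),*(rv/n).round(2)]); R=R*Ro.from_rotvec(rv/n,degrees=True)
    print('yaw %.1f'%yaw,'dp',dp.round(1),'rv',rv.round(2),'n',n)
    for r in rows: print([float(v) for v in r])
E
python3 - <<'E'
from h import *
print(fw(13,-98)); plan([*fw(13,-98),.15],85.4)
E
```

```text
[ 0.53005767 -0.07312902]
yaw 71.9 dp [ 351.5 -619.7  -81.3] rv [  0.    -0.   -13.49] n 18
[-29.3, -26.7, 4.5, 0.0, -0.0, -0.75]
[-28.9, -27.0, 4.5, 0.0, -0.0, -0.75]
[-28.5, -27.4, 4.5, 0.0, -0.0, -0.75]
[-28.2, -27.8, 4.5, 0.0, -0.0, -0.75]
[-27.8, -28.2, 4.5, 0.0, -0.0, -0.75]
[-27.4, -28.5, 4.5, 0.0, -0.0, -0.75]
[-27.1, -28.9, 4.5, 0.0, -0.0, -0.75]
[-26.7, -29.2, 4.5, 0.0, -0.0, -0.75]
[-26.3, -29.6, 4.5, 0.0, -0.0, -0.75]
[-25.9, -29.9, 4.5, 0.0, -0.0, -0.75]
[-25.5, -30.3, 4.5, 0.0, -0.0, -0.75]
[-25.1, -30.6, 4.5, 0.0, -0.0, -0.75]
[-24.7, -30.9, 4.5, 0.0, -0.0, -0.75]
[-24.3, -31.2, 4.5, 0.0, -0.0, -0.75]
[-23.9, -31.5, 4.5, 0.0, -0.0, -0.75]
[-23.5, -31.9, 4.5, 0.0, -0.0, -0.75]
[-23.1, -32.2, 4.5, 0.0, -0.0, -0.75]
[-22.7, -32.5, 4.5, 0.0, -0.0, -0.75]
```

>>> {"method": "step_arm", "body": {
  "commands": [
    [-29, -27, 4, 0, 0, -0.75, 40],
    [-29, -27, 4, 0, 0, -0.75, 40],
    [-28.5, -27.5, 4, 0, 0, -0.75, 40],
    [-28, -28, 4, 0, 0, -0.75, 40],
    [-28, -28, 4, 0, 0, -0.75, 40],
    [-27.5, -28.5, 4, 0, 0, -0.75, 40],
    [-27, -29, 4, 0, 0, -0.75, 40],
    [-26.5, -29, 4, 0, 0, -0.75, 40]
  ]
}}

```text
clock: 1.72
ee_pos: [0.3348, 0.2694, 0.1994]
tcp_rot: [0.329, 3.123, 0.001]
ft_force: [0.8, -0.4, 0.0]
finger_gap: 0.0404
grasp_force: 0.0
```

>>> {"method": "step_arm", "body": {
  "commands": [
    [-26.5, -29.5, 4, 0, 0, -0.75, 40],
    [-26, -30, 4, 0, 0, -0.75, 40],
    [-25.5, -30, 4, 0, 0, -0.75, 40],
    [-25, -30.5, 4, 0, 0, -0.75, 40],
    [-25, -31, 4, 0, 0, -0.75, 40],
    [-24, -31, 4, 0, 0, -0.75, 40],
    [-24, -31.5, 4, 0, 0, -0.75, 40],
    [-20, -27, 4, 0, 0, -0.75, 40]
  ]
}}

```text
clock: 2.38
ee_pos: [0.489, -0.0014, 0.1674]
tcp_rot: [0.168, 3.136, -0.001]
ft_force: [0.1, 0.9, 0.7]
finger_gap: 0.0398
grasp_force: 0.0
```

>>> {"method": "step_arm", "body": {
  "commands": [
    [-20, -27, 4, 0, 0, -0.75, 40],
    [-10, -16, 4, 0, 0, -0.75, 40],
    [-5, -10, 0, 0, 0, 0, 40],
    [0, 0, 0, 0, 0, 0, 40],
    [0, 0, 0, 0, 0, 0, 40]
  ]
}}

```text
clock: 2.8
ee_pos: [0.5172, -0.0546, 0.1593]
tcp_rot: [-0.128, -3.138, -0.001]
ft_force: [-0.5, 0.3, -0.0]
finger_gap: 0.0399
grasp_force: 0.0
```

```bash
python3 - <<'E'
from h import *
s=snapshot('wrist');a=s['image'].copy();print(get_state()['finger_gap'])
for m,c in (([13,-98,76],(255,0,0)),([33,-98,76],(0,255,0)),([-7,-98,76],(0,255,255)),([41,-71,46],(255,0,255)),([-15,-71,46],(255,0,255)),([43,-17,32],(255,255,0)),([43,33,32],(255,255,0)),([13,-49,19],(255,128,0)),([-85,-125,12],(255,0,0)),([65,-125,12],(255,0,0))):
    p=proj(s,[*fw(m[0],m[1]),m[2]/1e3],True);print(m,p.round(1)); cv2.circle(a,tuple(int(round(v)) for v in p),2,c,-1)
cv2.imwrite('pics/w1.png',a[:,:,::-1]);plan([*fw(13,-98),.15],85.4)
E
```

```text
0.04024075213202405
[13, -98, 76] [288.8 271.4]
[33, -98, 76] [289.5 299.6]
[-7, -98, 76] [288.1 241.5]
[41, -71, 46] [328.7 293. ]
[-15, -71, 46] [329.5 219.3]
[43, -17, 32] [396.  287.7]
[43, 33, 32] [454.4 286.3]
[13, -49, 19] [355.7 247. ]
[-85, -125, 12] [258.5 122.3]
[65, -125, 12] [264.3 302.8]
yaw 85.4 dp [ 13.1 -19.1  -9.3] rv [ 0.03 -0.03  0.01] n 1
[-14.6, -18.0, 9.3, 0.03, -0.03, 0.01]
```

View pics/w1.png

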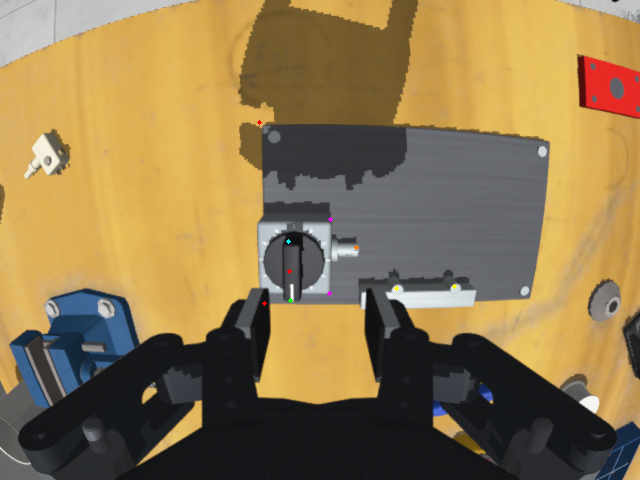

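```bash
python3 - <<'E'
from h import *
from scipy.optimize import least_squares as LS
s=snapshot('wrist');g=cv2.cvtColor(s['image'],cv2.COLOR_RGB2GRAY)
obs=[([-85,-125,12],[263,126]),([-85,125,12],[549,141]),([65,125,12],[530,299]),([41,-71,46],[330.5,293]),([-15,-71,46],[331,219.5])]
p=np.array([o[1] for o in obs],np.float32)[:,None]
q=cv2.cornerSubPix(g,p.copy(),(4,4),(-1,-1),(3,30,.01))[:,0];print(q.round(1).tolist())
M=[o[0] for o in obs]
f=lambda x:(np.array([proj(s,[*fw(m[0],m[1],x),m[2]/1e3],True) for m in M])-q).ravel()
r=LS(f,FX,x_scale=[.001,.001,.01],loss='soft_l1');print(r.x.round(4),f(r.x).round(1))
for m in ([13,-98,76],[33,-98,76],[-7,-98,76],[13,-49,19],[13,-46,19]): print(m,proj(s,[*fw(m[0],m[1],r.x),m[2]/1e3],True).round(1))
a=s['image'][215:315,245:375];cv2.imwrite('pics/w1k.png',cv2.resize(a,None,fx=6,fy=6,interpolation=cv2.INTER_CUBIC)[:,:,::-1])
E
```

```text
[[262.5, 124.69999694824219], [548.5999755859375, 141.60000610351562], [527.5, 297.1000061035156], [327.29998779296875, 292.70001220703125], [328.3999938964844, 223.1999969482422]]
[ 0.5272  0.0254 -0.0877] [-4.  -0.4  0.3 -0.3  0.8  2.8  0.1  2.7  0.3 -1.3]
[13, -98, 76] [287.7 273.8]
[33, -98, 76] [288.2 301.9]
[-7, -98, 76] [287.2 244.1]
[13, -49, 19] [354.7 249.5]
[13, -46, 19] [358.4 249.5]
```

View pics/w1k.png

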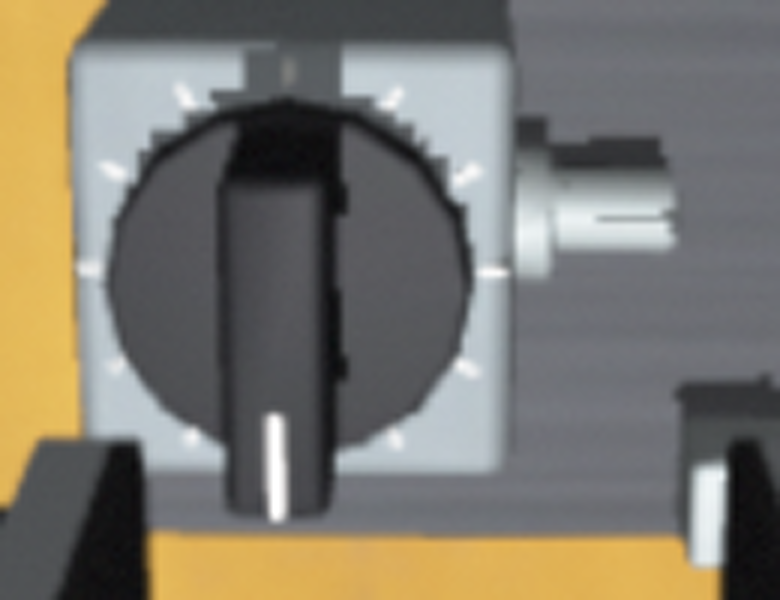

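```bash
python3 - <<'E'
from h import *
from scipy.optimize import least_squares as LS
s=snapshot('wrist')
obs=[([-85,-125,12],[263,125.5]),([-85,125,12],[549,141]),([65,125,12],[530,299]),([41,-71,46],[328.8,293]),([-15,-71,46],[330,222.5]),([41,-125,46],[259.7,293]),([-15,-125,46],[257.5,222.5]),([33,-98,76],[291.3,301]),([-7,-98,76],[290.7,245.2])]
q=np.array([o[1] for o in obs]);M=[o[0] for o in obs]
f=lambda x:(np.array([proj(s,[*fw(m[0],m[1],x),m[2]/1e3],True) for m in M])-q).ravel()
r=LS(f,FX,x_scale=[.001,.001,.01],loss='soft_l1');print(r.x.round(4),f(r.x).reshape(-1,2).round(1).tolist())
for m in ([13,-98,76],[13,-49,19],[13,-46,19]): print(m,fw(m[0],m[1],r.x),proj(s,[*fw(m[0],m[1],r.x),m[2]/1e3],True).round(1))
plan([*fw(13,-98,r.x),.1],85.3)
E
```

```text
[ 0.5272  0.0278 -0.0838] [[-2.0, -1.0], [1.6, 0.0], [0.2, 0.3], [1.6, 2.4], [1.6, -0.4], [-1.1, 1.7], [-2.1, -0.7], [0.2, 1.1], [-0.2, -0.9]]
[13, -98, 76] [ 0.53199092 -0.0709695 ] [291.  274.1]
[13, -49, 19] [ 0.53609288 -0.02214149] [357.4 249.5]
[13, -46, 19] [ 0.53634402 -0.01915202] [361.1 249.5]
yaw 85.5 dp [ 14.9 -17.4 -59.5] rv [0.02 0.   0.18] n 2
[-8.1, -8.1, 29.8, 0.01, 0.0, 0.09]
[-8.1, -8.1, 29.8, 0.01, 0.0, 0.09]
```

>>> {"method": "step_arm", "body": {
  "commands": [
    [-8.1, -8.1, 30, 0, 0, 0.1, 40],
    [-8.1, -8.1, 30, 0, 0, 0.1, 40],
    [0, 0, 20, 0, 0, 0, 40],
    [0, 0, 15, 0, 0, 0, 40],
    [0, 0, 7.5, 0, 0, 0, 40],
    [0, 0, 0, 0, 0, 0, 40],
    [0, 0, 0, 0, 0, 0, 40]
  ]
}}

```text
clock: 3.53
ee_pos: [0.5325, -0.0718, 0.0573]
tcp_rot: [0.13, 3.139, -0.0]
ft_force: [0.3, -1.3, 0.4]
finger_gap: 0.0402
grasp_force: 0.0
```

```bash
sed -i 's/^FX=.*/FX=np.array([0.5271,0.0276,-0.0835])/' h.py; python3 - <<'E'
from h import *
plan([*fw(13,-98),.057],85.2); print(get_state()['joints'].round(2))
s=snapshot('wrist');cv2.imwrite('pics/w2.png',s['image'][150:450,120:520,::-1])
E
```

```text
yaw 85.3 dp [-0.6  0.6 -0.3] rv [-0.    0.01  0.07] n 1
[0.7, 0.6, 0.3, -0.0, 0.01, 0.07]
[-0.35  0.32  1.82  0.    0.99 -1.84]
```

View pics/w2.png

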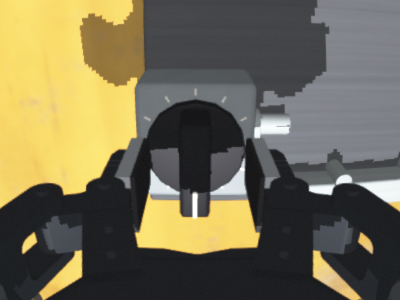

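>>> {"method": "step_arm", "body": {
  "commands": [
    [0.7, 0.6, 0, 0, 0, 0, 12],
    [0, 0, 0, 0, 0, 0, 5],
    [0, 0, 0, 0, 0, 0, 5],
    [0, 0, 0, 0, 0, 0, 5],
    [0, 0, 0, 0, 0, 0, 5]
  ],
  "newtons": 45
}}

```text
clock: 4.0
ee_pos: [0.5325, -0.0726, 0.0582]
tcp_rot: [0.131, 3.137, -0.002]
ft_force: [-2.8, -1.6, 6.7]
finger_gap: 0.0109
grasp_force: 46.7
```

>>> {"method": "step_arm", "body": {
  "commands": [
    [0, 0, -1, 0, 0, 3, 5],
    [0, 0, 0, 0, 0, 5, 5],
    [0, 0, 0, 0, 0, 5, 5],
    [0, 0, 0, 0, 0, 5, 5],
    [0, 0, 0, 0, 0, 5, 5],
    [0, 0, 0, 0, 0, 5, 5],
    [0, 0, 0, 0, 0, 5, 5],
    [0, 0, 0, 0, 0, 0, 5]
  ]
}}

```text
clock: 4.67
ee_pos: [0.5323, -0.0731, 0.0583]
tcp_rot: [1.024, 2.968, -0.002]
ft_force: [0.0, -5.6, -1.5]
finger_gap: 0.011
grasp_force: 45.5
```

```bash
python3 - <<'E'
from h import *
st=get_state();print(st['ft_force'],st['ft_torque'],st['joints'].round(2),st['grasp_force']);plan(st['ee_pos'],-34.7)
E
```

```text
[ 0.01051026 -5.60909921 -1.4541553 ] [-0.87623427 -0.13950454  0.08009309] [-0.36  0.32  1.82 -0.    0.99 -1.26] 45.51326930522919
yaw 51.9 dp [0. 0. 0.] rv [7.000e-02 1.500e-01 8.664e+01] n 13
[0.0, 0.0, 0.0, 0.01, 0.01, 6.66]
[0.0, 0.0, 0.0, 0.01, 0.01, 6.66]
[0.0, 0.0, 0.0, 0.01, 0.01, 6.66]
[0.0, 0.0, 0.0, 0.01, 0.01, 6.66]
[0.0, 0.0, 0.0, 0.01, 0.01, 6.66]
[0.0, 0.0, 0.0, 0.01, 0.01, 6.66]
[0.0, 0.0, 0.0, 0.01, 0.01, 6.66]
[0.0, 0.0, 0.0, 0.01, 0.01, 6.66]
[0.0, 0.0, 0.0, 0.01, 0.01, 6.66]
[0.0, 0.0, 0.0, 0.01, 0.01, 6.66]
[0.0, 0.0, 0.0, 0.01, 0.01, 6.66]
[0.0, 0.0, 0.0, 0.01, 0.01, 6.66]
[0.0, 0.0, 0.0, 0.01, 0.01, 6.66]
```

>>> {"method": "step_arm", "body": {
  "commands": [
    [0, 0, 0, 0, 0, 6, 5],
    [0, 0, 0, 0, 0, 6, 5],
    [0, 0, 0, 0, 0, 6, 5],
    [0, 0, 0, 0, 0, 6, 5],
    [0, 0, 0, 0, 0, 6, 5],
    [0, 0, 0, 0, 0, 6, 5],
    [0, 0, 0, 0, 0, 6, 5],
    [0, 0, 0, 0, 0, 6, 5]
  ]
}}

```text
clock: 5.33
ee_pos: [0.5316, -0.0735, 0.0583]
tcp_rot: [2.143, 2.295, -0.003]
ft_force: [-3.2, -7.1, 0.3]
finger_gap: 0.0109
grasp_force: 45.8
```

>>> {"method": "step_arm", "body": {
  "commands": [
    [0, 0, 0, 0, 0, 6, 5],
    [0, 0, 0, 0, 0, 6, 5],
    [0, 0, 0, 0, 0, 6, 5],
    [0, 0, 0, 0, 0, 6, 5],
    [0, 0, 0, 0, 0, 6, 5],
    [0, 0, 0, 0, 0, 6, 5],
    [0, 0, 0, 0, 0, 3, 5],
    [0, 0, 0, 0, 0, 0, 5]
  ]
}}

```text
clock: 6.0
ee_pos: [0.531, -0.0734, 0.0583]
tcp_rot: [2.785, 1.451, -0.004]
ft_force: [-5.1, -6.2, 3.2]
finger_gap: 0.0109
grasp_force: 46.2
```

```bash
python3 - <<'E'
from h import *
st=get_state();print(st['ft_force'],st['ft_torque'],st['joints'].round(2),st['grasp_force']);plan(st['ee_pos'],-34.7)
E
```

```text
[-5.09032197 -6.22819087  3.22017127] [-1.21653115  0.84523391  0.01782131] [-0.36  0.32  1.83 -0.    1.    0.25] 46.16091012954712
yaw -35.0 dp [0. 0. 0.] rv [ 0.01  0.16 -0.26] n 1
[0.0, 0.0, 0.0, 0.01, 0.16, -0.26]
```

>>> {"method": "step_arm", "body": {
  "commands": [
    [0, 0, 0, 0, 0, 0, 40],
    [0, 0, 0, 0, 0, 0, 40],
    [0, 0, 0, 0, 0, 0, 40],
    [0, 0, -20, 0, 0, 0, 40],
    [0, 0, -35, 0, 0, 0, 75],
    [0, 0, -30, 0, 0, 0, 75],
    [0, 0, 0, 0, 0, 0, 75]
  ]
}}

```text
clock: 6.58
ee_pos: [0.5359, -0.0728, 0.1494]
tcp_rot: [2.777, 1.453, 0.012]
ft_force: [0.4, -1.0, 1.8]
finger_gap: 0.0745
grasp_force: 0.0
```

```bash
python3 - <<'E'
from h import *
s=snapshot('wrist')
for x in ([13,-98],[13+20*np.cos(np.radians(120)),-98-20*np.sin(np.radians(120))]): print(proj(s,[*fw(*x),.076],True))
t=snapshot('top');b=t['image'][226:270,340:410]
a=cv2.resize(b,None,fx=6,fy=6,interpolation=cv2.INTER_CUBIC)
c=s['image'][130:350,180:450]; c=cv2.resize(c,(int(270*1.2),264))
o=np.zeros((264,a.shape[1]+c.shape[1],3),np.uint8);o[:,:a.shape[1]]=a;o[:,a.shape[1]:]=c
cv2.imwrite('pics/k2.png',o[:,:,::-1])
for q in trace('top','plate')[:3]:
    m=q['mask'].astype(np.uint8)
    cc=max(cv2.findContours(cv2.resize(m,None,fx=4,fy=4,interpolation=0),0,2)[0],key=len)
    P=np.array([at(t,(u+.5)/4-.5,(v+.5)/4-.5,.012)[:2] for u,v in cc[:,0]],np.float32);print(q['p'],cv2.minAreaRect(P*1000))
    A=P*1000;print(A.mean(0))
plan([.500,.346,.15],70-180)
E
```

```text
[308.81194679 258.23123798]
[308.9847605  288.60969927]
0.75 ((500.5274658203125, 348.7358093261719), (58.34614562988281, 95.5971908569336), 70.42996978759766)
[500.49814 351.28625]
0.73 ((395.7874755859375, 248.18026733398438), (92.57814025878906, 51.958824157714844), 86.7623519897461)
[393.61908 254.30307]
yaw -34.8 dp [-31.8 417.5   7.2] rv [ 1.000e-02 -4.000e-02  7.522e+01] n 11
[29.5, -24.0, -0.7, 0.0, -0.0, 6.84]
[26.5, -27.4, -0.7, 0.0, -0.0, 6.84]
[23.0, -30.3, -0.7, 0.0, -0.0, 6.84]
[19.2, -32.8, -0.7, 0.0, -0.0, 6.84]
[15.2, -34.9, -0.7, 0.0, -0.0, 6.84]
[10.9, -36.5, -0.7, 0.0, -0.0, 6.84]
[6.5, -37.5, -0.7, 0.0, -0.0, 6.84]
[2.0, -38.0, -0.7, 0.0, -0.0, 6.84]
[-2.5, -38.0, -0.7, 0.0, -0.0, 6.84]
[-7.0, -37.4, -0.7, 0.0, -0.0, 6.84]
[-11.5, -36.3, -0.7, 0.0, -0.0, 6.84]
```

View pics/k2.png

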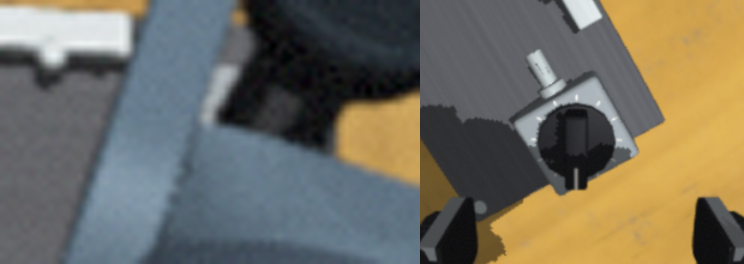

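```bash
python3 - <<'E'
from h import *
plan([.5005,.3487,.13],70.4)
E
```

```text
yaw -34.8 dp [-31.3 420.2 -12.8] rv [ 4.0000e-02  1.0000e-02 -1.0518e+02] n 16
[20.5, -16.6, 0.8, 0.0, 0.0, -6.57]
[22.2, -14.1, 0.8, 0.0, 0.0, -6.57]
[23.7, -11.5, 0.8, 0.0, 0.0, -6.57]
[24.9, -8.7, 0.8, 0.0, 0.0, -6.57]
[25.7, -5.8, 0.8, 0.0, 0.0, -6.57]
[26.2, -2.8, 0.8, 0.0, 0.0, -6.57]
[26.3, 0.2, 0.8, 0.0, 0.0, -6.57]
[26.1, 3.2, 0.8, 0.0, 0.0, -6.57]
[25.6, 6.2, 0.8, 0.0, 0.0, -6.57]
[24.7, 9.1, 0.8, 0.0, 0.0, -6.57]
[23.5, 11.8, 0.8, 0.0, 0.0, -6.57]
[22.0, 14.5, 0.8, 0.0, 0.0, -6.57]
[20.2, 16.9, 0.8, 0.0, 0.0, -6.57]
[18.2, 19.1, 0.8, 0.0, 0.0, -6.57]
[15.8, 21.0, 0.8, 0.0, 0.0, -6.57]
[13.3, 22.7, 0.8, 0.0, 0.0, -6.57]
```

>>> {"method": "step_arm", "body": {
  "commands": [
    [20.5, -16.5, 0.8, 0, 0, -6.6, 75],
    [22, -14, 0.8, 0, 0, -6.6, 75],
    [23.5, -11.5, 0.8, 0, 0, -6.6, 75],
    [25, -8.5, 0.8, 0, 0, -6.6, 75],
    [25.5, -6, 0.8, 0, 0, -6.6, 75],
    [26, -3, 0.8, 0, 0, -6.6, 75],
    [26.5, 0, 0.8, 0, 0, -6.6, 75],
    [26, 3, 0.8, 0, 0, -6.6, 75]
  ]
}}

```text
clock: 7.4
ee_pos: [0.5137, 0.1389, 0.1343]
tcp_rot: [-1.837, -2.545, 0.003]
ft_force: [0.3, 0.8, -0.4]
finger_gap: 0.0745
grasp_force: 0.0
```

>>> {"method": "step_arm", "body": {
  "commands": [
    [25.5, 6, 0.8, 0, 0, -6.6, 75],
    [24.5, 9, 0.8, 0, 0, -6.6, 75],
    [23.5, 12, 0.8, 0, 0, -6.6, 75],
    [22, 14.5, 0.8, 0, 0, -6.6, 75],
    [20, 17, 0.8, 0, 0, -6.6, 75],
    [18, 19, 0.8, 0, 0, -6.6, 75],
    [16, 21, 0.8, 0, 0, -6.6, 75],
    [13, 22.5, 0.8, 0, 0, -6.2, 75]
  ]
}}

```text
clock: 8.07
ee_pos: [0.4974, 0.3477, 0.1276]
tcp_rot: [-0.525, -3.094, 0.003]
ft_force: [0.5, -0.3, -0.6]
finger_gap: 0.0749
grasp_force: 0.0
```

>>> {"method": "step_arm", "body": {
  "commands": [
    [0, 0, 0, 0, 0, 0, 75],
    [0, 0, 0, 0, 0, 0, 75]
  ]
}}

```text
clock: 8.23
ee_pos: [0.4974, 0.3474, 0.1278]
tcp_rot: [-0.532, -3.093, 0.003]
ft_force: [-0.0, 0.0, -0.4]
finger_gap: 0.0749
grasp_force: 0.0
```

```bash
python3 - <<'E'
from h import *
plan([.5005,.3487,.13],70.4)
s=snapshot('wrist')
for q in trace('wrist','plate')[:3]:
    m=q['mask'].astype(np.uint8)
    cc=max(cv2.findContours(m,0,2)[0],key=len)
    P=np.array([at(s,u,v,.012,True)[:2] for u,v in cc[:,0]],np.float32);print(q['p'],q['extent'],cv2.minAreaRect(P*1000))
save('w3',s)
E
```

```text
yaw 70.5 dp [3.1 1.3 2.2] rv [-0.15 -0.15  0.09] n 1
[-2.5, 2.2, -2.3, -0.15, -0.15, 0.09]
0.77 [293.9, 177.2, 362.1, 300.1] ((501.7436828613281, 353.16204833984375), (50.54969024658203, 89.99431610107422), 70.57106018066406)
0.59 [96.3, 101.8, 215.0, 206.7] ((397.0885009765625, 253.0429229736328), (93.30689239501953, 50.91223907470703), 86.88676452636719)
```

View pics/w3.png

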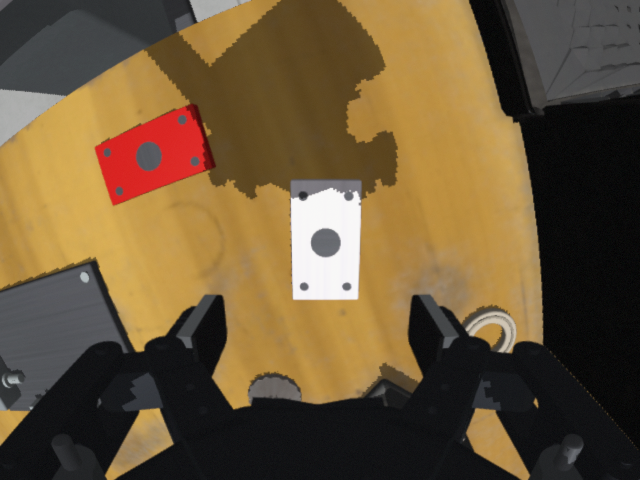

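```bash
python3 - <<'E'
from h import *
plan([.501,.351,-.001],70.5)
E
```

```text
yaw 70.3 dp [   2.7    5.1 -129.4] rv [-0.13 -0.1  -0.17] n 4
[-0.3, 1.5, 32.4, -0.03, -0.03, -0.04]
[-0.3, 1.5, 32.4, -0.03, -0.03, -0.04]
[-0.3, 1.5, 32.4, -0.03, -0.03, -0.04]
[-0.2, 1.4, 32.4, -0.03, -0.03, -0.04]
```

>>> {"method": "step_arm", "body": {
  "commands": [
    [-0.5, 2.5, 35, 0, 0, -0.2, 75],
    [-0.5, 2.5, 35, 0, 0, 0, 75],
    [0, 0, 30, 0, 0, 0, 75],
    [0, 0, 15, 0, 0, 0, 75],
    [0, 0, 8, 0, 0, 0, 70],
    [0, 0, 6, 0, 0, 0, 66],
    [0, 0, 0, 0, 0, 0, 62]
  ]
}}

```text
clock: 8.92
ee_pos: [0.5017, 0.3503, 0.0003]
tcp_rot: [-0.531, -3.095, 0.001]
ft_force: [0.6, 0.3, -0.3]
finger_gap: 0.0621
grasp_force: 0.0
```

>>> {"method": "step_arm", "body": {
  "commands": [
    [0, 0, 0, 0, 0, 0, 54],
    [0, 0, 0, 0, 0, 0, 40],
    [0, 0, 0, 0, 0, 0, 40],
    [0, 0, 0, 0, 0, 0, 40]
  ],
  "newtons": 40
}}

```text
clock: 9.25
ee_pos: [0.503, 0.3517, 0.0027]
tcp_rot: [0.529, 3.094, 0.002]
ft_force: [-0.3, -1.5, 6.4]
finger_gap: 0.0486
grasp_force: 42.2
```

>>> {"method": "step_arm", "body": {
  "commands": [
    [0, 0, -10, 0, 0, 0, 40],
    [0, 0, -30, 0, 0, 0, 40],
    [0, 0, -40, 0, 0, 0, 40],
    [0, 0, 0, 0, 0, 0, 40]
  ]
}}

```text
clock: 9.58
ee_pos: [0.5061, 0.3535, 0.0894]
tcp_rot: [0.527, 3.087, 0.011]
ft_force: [1.6, 2.3, 0.3]
finger_gap: 0.0488
grasp_force: 42.2
```

```bash
python3 - <<'E'
from h import *
print(fw(-12,7));plan([*fw(-12,7),.075],-4.8)
E
```

```text
[0.51572563 0.03557645]
yaw 70.6 dp [   9.6 -318.   -14.4] rv [ 0.73  0.11 75.43] n 11
[-10.4, -27.0, 1.2, 0.07, 0.01, 6.86]
[-13.5, -25.6, 1.2, 0.07, 0.01, 6.86]
[-16.5, -23.8, 1.2, 0.07, 0.01, 6.86]
[-19.2, -21.6, 1.2, 0.07, 0.01, 6.86]
[-21.7, -19.2, 1.3, 0.07, 0.01, 6.86]
[-23.8, -16.4, 1.3, 0.07, 0.01, 6.86]
[-25.6, -13.5, 1.3, 0.07, 0.01, 6.86]
[-27.0, -10.3, 1.3, 0.07, 0.01, 6.86]
[-28.1, -7.0, 1.3, 0.07, 0.01, 6.86]
[-28.7, -3.6, 1.3, 0.07, 0.01, 6.86]
[-28.9, -0.2, 1.3, 0.07, 0.01, 6.86]
```

>>> {"method": "step_arm", "body": {
  "commands": [
    [-10.5, -27, 1.2, 0, 0, 6.85, 40],
    [-13.5, -25.5, 1.2, 0, 0, 6.85, 40],
    [-16.5, -24, 1.2, 0, 0, 6.85, 40],
    [-19, -21.5, 1.2, 0, 0, 6.85, 40],
    [-21.5, -19, 1.2, 0, 0, 6.85, 40],
    [-24, -16.5, 1.2, 0, 0, 6.85, 40],
    [-25.5, -13.5, 1.2, 0, 0, 6.85, 40],
    [-27, -10.5, 1.2, 0, 0, 6.85, 40]
  ]
}}

```text
clock: 10.25
ee_pos: [0.5082, 0.1189, 0.072]
tcp_rot: [1.902, 2.5, 0.001]
ft_force: [0.4, 0.0, -2.2]
finger_gap: 0.0488
grasp_force: 42.3
```

>>> {"method": "step_arm", "body": {
  "commands": [
    [-28, -7, 1.2, 0, 0, 6.85, 40],
    [-28.5, -3.5, 1.2, 0, 0, 6.85, 40],
    [-28.5, 0, 1.2, 0, 0, 6.85, 40],
    [0, 0, 0, 0, 0, 0, 40],
    [0, 0, 0, 0, 0, 0, 40]
  ]
}}

```text
clock: 10.67
ee_pos: [0.5114, 0.0328, 0.0683]
tcp_rot: [2.313, 2.125, 0.001]
ft_force: [0.5, -0.4, -1.9]
finger_gap: 0.0486
grasp_force: 42.3
```

```bash
python3 - <<'E'
from h import *
plan([*fw(-12,7),.016],-4.8)
s=snapshot('wrist');a=s['image'].copy()
for m in ([-85,-125,12],[-85,125,12],[65,125,12],[41,-71,46],[-15,-71,46],[43,-17,32],[43,33,32],[13,-43,19],[61,54,30],[61,-46,30],[45,54,30]):
    p=proj(s,[*fw(m[0],m[1]),m[2]/1e3],True); cv2.circle(a,tuple(int(round(v)) for v in p),1,(255,0,0),-1)
cv2.imwrite('pics/w4.png',a[:,:,::-1])
E
```

```text
yaw -4.9 dp [  4.3   2.8 -52.3] rv [ 0.03 -0.01 -0.06] n 2
[1.6, 2.0, 26.1, 0.01, -0.0, -0.03]
[1.6, 2.0, 26.1, 0.01, -0.0, -0.03]
```

View pics/w4.png

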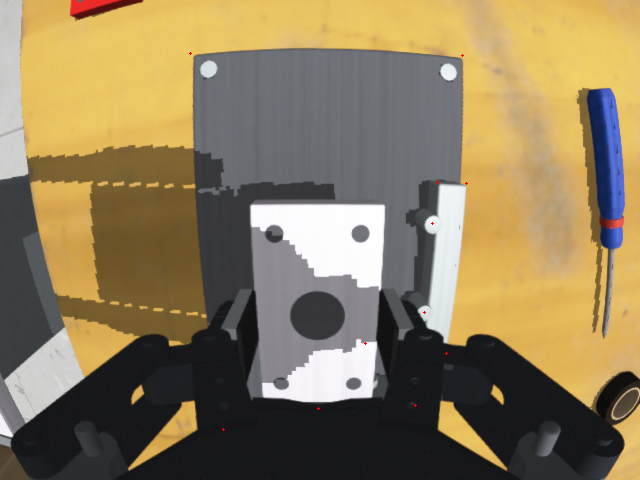

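```bash
python3 - <<'E'
from h import *
s=snapshot('wrist');st=get_state()
c=at(s,317.5,316,.0772,True)[:2]
i=lambda w:(lambda d:[np.cos(FX[2])*d[0]+np.sin(FX[2])*d[1],-np.sin(FX[2])*d[0]+np.cos(FX[2])*d[1]])((w-FX[:2])*1e3)
print('plate fix',np.round(i(c),1),'tcp fix',np.round(i(st['ee_pos'][:2]),1))
for u,v in ((250,206),(384,206)): print(np.round(i(at(s,u,v,.0772,True)[:2]),1))
E
```

```text
plate fix [-15.6   5.9] tcp fix [-16.4   5.5]
[-40.5  50.2]
[ 8.7 50.3]
```

>>> {"method": "step_arm", "body": {
  "commands": [
    [2, 2, 20, 0, 0, 0, 40],
    [0, 0, 18, 0, 0, 0, 40],
    [0, 0, 10, 0, 0, 0, 40],
    [0, 0, 4, 0, 0, 0, 40],
    [0, 0, 1, 0, 0, 0, 40],
    [0, 0, 0, 0, 0, 0, 40]
  ]
}}

```text
clock: 11.27
ee_pos: [0.5134, 0.0366, 0.015]
tcp_rot: [-2.31, -2.129, 0.0]
ft_force: [-0.7, -0.1, -1.4]
finger_gap: 0.0488
grasp_force: 42.7
```

>>> {"method": "step_arm", "body": {
  "commands": [
    [0, 0, 0, 0, 0, 0, 60],
    [0, 0, 0, 0, 0, 0, 60],
    [0, 0, 0, 0, 0, 0, 60],
    [0, 0, -20, 0, 0, 0, 60],
    [0, 0, -30, 0, 0, 0, 60],
    [0, -24, 0, 0, 0, 0, 0],
    [0, -24, 0, 0, 0, 0, 0],
    [0, 0, 0, 0, 0, 0, 0]
  ]
}}

```text
clock: 11.93
ee_pos: [0.4615, 0.0406, 0.0644]
tcp_rot: [-2.309, -2.126, 0.004]
ft_force: [-0.8, 0.8, -0.1]
finger_gap: 0.0243
grasp_force: 0.0
```

```bash
cat >> h.py <<'E'
def ifx(w):
    d=(np.array(w)[:2]-FX[:2])*1e3;c,s_=np.cos(FX[2]),np.sin(FX[2]);return np.round([c*d[0]+s_*d[1],-s_*d[0]+c*d[1]],1)
def plate(z=.024,cam='wrist'):
    s=snapshot(cam)
    for q in trace(cam,'plate')[:3]:
        cc=max(cv2.findContours(q['mask'].astype(np.uint8),0,2)[0],key=len)
        P=np.array([ifx(at(s,u,v,z,cam=='wrist')) for u,v in cc[:,0]],np.float32);print(round(q['p'],2),q['extent'],cv2.minAreaRect(P))
    return s
E
python3 - <<'E'
from h import *
plate();st=get_state();print(ifx(st['ee_pos']),st['finger_gap']);plan([*fw(-63,8),.03],-4.8)
E
```

```text
0.6 [366.6, 188.0, 465.8, 342.9] ((-14.897789001464844, 10.424705505371094), (52.33946990966797, 91.09114837646484), 0.13674436509609222)
0.56 [136.6, 0.1, 172.9, 4.5] ((-153.34951782226562, 156.7245635986328), (3.109128713607788, 22.31814193725586), 78.89148712158203)
[-62.5   7. ] 0.008975880775366535
yaw -4.7 dp [ -0.4   1.  -35.2] rv [0.05 0.   0.05] n 1
[1.0, -0.5, 35.2, 0.05, 0.0, 0.05]
```

>>> {"method": "step_arm", "body": {
  "commands": [
    [2, 0, 20, 0, 0, 0, 0],
    [0, 0, 18, 0, 0, 0, 0],
    [0, 0, 8, 0, 0, 0, 0],
    [0, 3, 0, 0, 0, 0, 0],
    [0, 3, 0, 0, 0, 0, 0],
    [0, 3, 0, 0, 0, 0, 0],
    [0, 3, 0, 0, 0, 0, 0],
    [0, 3, 0, 0, 0, 0, 0]
  ]
}}

```text
clock: 12.7
ee_pos: [0.482, 0.0403, 0.0197]
tcp_rot: [2.31, 2.127, 0.002]
ft_force: [-0.5, 0.2, -0.2]
finger_gap: 0.0001
grasp_force: 0.0
```

>>> {"method": "step_arm", "body": {
  "commands": [
    [0, 3, 0, 0, 0, 0, 0],
    [0, 3, 0, 0, 0, 0, 0],
    [0, 3, 0, 0, 0, 0, 0],
    [0, 2, 0, 0, 0, 0, 0],
    [0, 0, 0, 0, 0, 0, 0]
  ]
}}

```text
clock: 13.12
ee_pos: [0.4922, 0.0395, 0.0189]
tcp_rot: [2.311, 2.127, 0.001]
ft_force: [-0.6, 0.2, 0.9]
finger_gap: -0.0002
grasp_force: 0.0
```

```bash
python3 - <<'E'
from h import *
s=plate();save('w5',s);st=get_state();print(ifx(st['ee_pos']),st['finger_gap'],st['ft_force'],st['ee_pos'][2])
E
```

```text
0.83 [333.0, 202.1, 459.1, 392.6] ((-3.9895477294921875, 23.7646484375), (50.78996276855469, 63.95338439941406), 0.7392621636390686)
[-36.1   9. ] 6.233433255092731e-05 [-0.070647    0.0661866  -0.38924507] 0.018818298414132996
```

>>> {"method": "step_arm", "body": {
  "commands": [
    [0, 2, 0, 0, 0, 0, 0],
    [0, 2, 0, 0, 0, 0, 0],
    [0, 2, 0, 0, 0, 0, 0],
    [0, 2, 0, 0, 0, 0, 0],
    [0, 2, 0, 0, 0, 0, 0],
    [0, 2, 0, 0, 0, 0, 0],
    [0, 1, 0, 0, 0, 0, 0],
    [0, 0, 0, 0, 0, 0, 0]
  ]
}}

```text
clock: 13.88
ee_pos: [0.505, 0.0385, 0.0189]
tcp_rot: [2.311, 2.127, 0.0]
ft_force: [0.5, -0.1, -0.1]
finger_gap: 0.0004
grasp_force: 0.0
```

>>> {"method": "step_arm", "body": {
  "commands": [
    [0, 1, 0, 0, 0, 0, 0],
    [0, 1, 0, 0, 0, 0, 0],
    [0, 0, 0, 0, 0, 0, 0]
  ]
}}

```text
clock: 14.13
ee_pos: [0.5067, 0.0384, 0.0188]
tcp_rot: [2.311, 2.127, 0.0]
ft_force: [-0.7, 0.0, 0.9]
finger_gap: -0.0002
grasp_force: 0.2
```

```bash
python3 - <<'E'
from h import *
s=plate();st=get_state();print(ifx(st['ee_pos']),st['finger_gap'],st['ft_force'],st['ee_pos'][2])
E
```

```text
0.87 [333.4, 201.8, 461.9, 396.1] ((10.30000114440918, 24.650001525878906), (50.80000305175781, 62.70000076293945), 0.0)
0.59 [30.6, 0.9, 45.7, 3.0] ((-150.43435668945312, 154.64337158203125), (2.032174587249756, 12.073074340820312), 72.7904281616211)
[-21.2   9. ] 1.2816764813572524e-05 [-0.03489817  0.10243173 -0.46936925] 0.0188338796403099
```

>>> {"method": "step_arm", "body": {
  "commands": [
    [0, 1, 0, 0, 0, 0, 0],
    [0, 1, 0, 0, 0, 0, 0],
    [0, 0.5, 0, 0, 0, 0, 0],
    [0, 0, 0, 0, 0, 0, 0]
  ]
}}

```text
clock: 14.57
ee_pos: [0.5093, 0.0381, 0.0188]
tcp_rot: [2.311, 2.127, 0.0]
ft_force: [-0.2, 0.1, 0.3]
finger_gap: -0.0001
grasp_force: 0.1
```

>>> {"method": "step_arm", "body": {
  "commands": [
    [0, 0.5, 0, 0, 0, 0, 0],
    [0, 0.5, 0, 0, 0, 0, 0],
    [0, 0, 0, 0, 0, 0, 0]
  ]
}}

```text
clock: 14.82
ee_pos: [0.5095, 0.0382, 0.0187]
tcp_rot: [-2.311, -2.127, 0.001]
ft_force: [-3.3, 0.1, 1.7]
finger_gap: -0.0001
grasp_force: 1.7
```

>>> {"method": "step_arm", "body": {
  "commands": [
    [0, -5, 0, 0, 0, 0, 0],
    [0, 0, -20, 0, 0, 0, 0],
    [0, 0, -25, 0, 0, 0, 0],
    [24, 12, 0, 0, 0, 0, 0],
    [24, 12, 0, 0, 0, 0, 0],
    [22, 12, 0, 0, 0, 0, 0],
    [0, 0, 0, 0, 0, 0, 0],
    [0, 0, 0, 0, 0, 0, 0]
  ]
}}

```text
clock: 15.48
ee_pos: [0.5472, 0.1061, 0.0639]
tcp_rot: [2.309, 2.129, 0.001]
ft_force: [-0.7, -0.4, -0.1]
finger_gap: -0.0002
grasp_force: 0.0
```

```bash
python3 - <<'E'
from h import *
s=plate();save('w6',s);st=get_state();print(ifx(st['ee_pos']));plan([*fw(13,78),.019],-4.8)
E
```

```text
0.84 [25.3, 0.6, 101.4, 134.9] ((-134.589599609375, 206.67034912109375), (53.94830322265625, 84.9800796508789), 1.3240116834640503)
0.58 [273.1, 310.2, 361.8, 399.8] ((14.300000190734863, 3.09999942779541), (17.599998474121094, 7.399999618530273), 90.0)
[12.5 78.6]
yaw -4.7 dp [  0.4  -0.7 -44.4] rv [-0.04  0.02  0.07] n 2
[-0.3, 0.3, 22.2, -0.02, 0.01, 0.04]
[-0.3, 0.3, 22.2, -0.02, 0.01, 0.04]
```

View pics/w6.png

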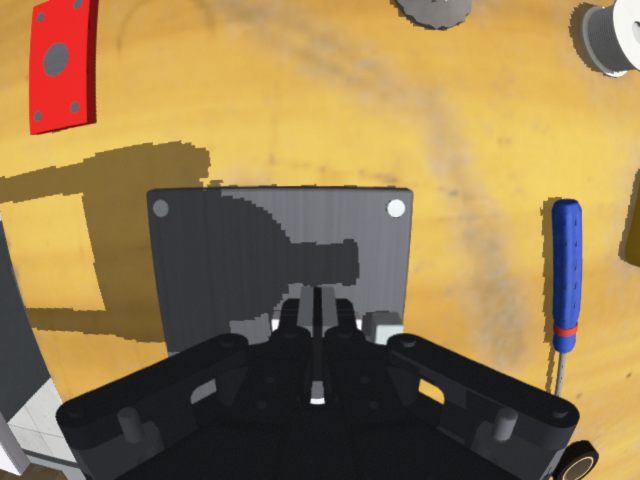

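>>> {"method": "step_arm", "body": {
  "commands": [
    [0, 0.5, 22, 0, 0, 0, 0],
    [0, 0, 22, 0, 0, 0, 0],
    [-3, 0, 0, 0, 0, 0, 0],
    [-3, 0, 0, 0, 0, 0, 0],
    [-3, 0, 0, 0, 0, 0, 0],
    [-2, 0, 0, 0, 0, 0, 0],
    [-2, 0, 0, 0, 0, 0, 0],
    [0, 0, 0, 0, 0, 0, 0]
  ]
}}

```text
clock: 16.25
ee_pos: [0.547, 0.0917, 0.0209]
tcp_rot: [2.311, 2.126, 0.002]
ft_force: [0.6, 0.2, -0.2]
finger_gap: 0.0001
grasp_force: 0.0
```

>>> {"method": "step_arm", "body": {
  "commands": [
    [-1, 0, 0, 0, 0, 0, 0],
    [-1, 0, 0, 0, 0, 0, 0],
    [-1, 0, 0, 0, 0, 0, 0],
    [0, 0, 0, 0, 0, 0, 0]
  ]
}}

```text
clock: 16.58
ee_pos: [0.5461, 0.0894, 0.02]
tcp_rot: [2.311, 2.128, 0.001]
ft_force: [0.0, 0.8, -0.4]
finger_gap: 0.0005
grasp_force: 0.3
```

>>> {"method": "step_arm", "body": {
  "commands": [
    [-1, 0, 0, 0, 0, 0, 0],
    [-1, 0, 0, 0, 0, 0, 0],
    [0, 0, 0, 0, 0, 0, 0]
  ]
}}

```text
clock: 16.83
ee_pos: [0.5458, 0.0873, 0.0198]
tcp_rot: [2.311, 2.128, 0.0]
ft_force: [0.6, 1.6, 0.8]
finger_gap: 0.0001
grasp_force: 0.6
```

```bash
python3 - <<'E'
from h import *
st=get_state();print(ifx(st['ee_pos']),st['ft_force'])
E
```

```text
[13.7 61. ] [0.58724721 1.59481348 0.75320772]
```

>>> {"method": "step_arm", "body": {
  "commands": [
    [-1, 0, 0, 0, 0, 0, 0],
    [-1, 0, 0, 0, 0, 0, 0],
    [0, 0, 0, 0, 0, 0, 0]
  ]
}}

```text
clock: 17.08
ee_pos: [0.5456, 0.0852, 0.0198]
tcp_rot: [-2.312, -2.127, 0.0]
ft_force: [1.7, 1.4, 1.1]
finger_gap: -0.0003
grasp_force: 0.5
```

>>> {"method": "step_arm", "body": {
  "commands": [
    [-0.7, 0, 0, 0, 0, 0, 0],
    [-0.7, 0, 0, 0, 0, 0, 0],
    [0, 0, 0, 0, 0, 0, 0]
  ]
}}

```text
clock: 17.33
ee_pos: [0.5454, 0.0838, 0.0197]
tcp_rot: [-2.312, -2.127, 0.0]
ft_force: [-0.1, 0.6, 0.5]
finger_gap: 0.0002
grasp_force: 0.4
```

>>> {"method": "step_arm", "body": {
  "commands": [
    [-0.7, 0, 0, 0, 0, 0, 0],
    [-0.7, 0, 0, 0, 0, 0, 0],
    [0, 0, 0, 0, 0, 0, 0]
  ]
}}

```text
clock: 17.58
ee_pos: [0.5453, 0.0826, 0.0198]
tcp_rot: [-2.311, -2.127, -0.0]
ft_force: [1.0, 1.9, 0.6]
finger_gap: -0.0001
grasp_force: 1.1
```

>>> {"method": "step_arm", "body": {
  "commands": [
    [-0.6, 0, 0, 0, 0, 0, 0],
    [-0.6, 0, 0, 0, 0, 0, 0],
    [0, 0, 0, 0, 0, 0, 0]
  ]
}}

```text
clock: 17.83
ee_pos: [0.5453, 0.0823, 0.0198]
tcp_rot: [-2.311, -2.127, -0.002]
ft_force: [0.9, 6.7, 0.8]
finger_gap: 0.0
grasp_force: 3.4
```

>>> {"method": "step_arm", "body": {
  "commands": [
    [4, 0, 0, 0, 0, 0, 0],
    [0, 0, -20, 0, 0, 0, 0],
    [0, 0, -25, 0, 0, 0, 0],
    [-18, -15, 0, 0, 0, 0, 0],
    [-18, -15, 0, 0, 0, 0, 0],
    [-16, -13, 0, 0, 0, 0, 0],
    [0, 0, 0, 0, 0, 0, 0],
    [0, 0, 0, 0, 0, 0, 0]
  ]
}}

```text
clock: 18.5
ee_pos: [0.4981, 0.0364, 0.0648]
tcp_rot: [2.313, 2.126, -0.001]
ft_force: [0.6, -0.0, -0.5]
finger_gap: 0.0002
grasp_force: 0.0
```

```bash
python3 - <<'E'
from h import *
s=plate();st=get_state();print(ifx(st['ee_pos']));plan([*fw(-28,7),.019],-4.8);save('w7',s)
E
```

```text
0.86 [349.5, 198.5, 447.6, 342.1] ((12.702366828918457, 6.222282409667969), (51.101478576660156, 84.18445587158203), 0.5544565320014954)
0.72 [81.6, 0.0, 155.2, 17.2] ((-139.39923095703125, 157.4014892578125), (10.297097206115723, 50.17192840576172), 76.83222961425781)
0.7 [213.9, 52.0, 494.2, 403.0] ((-8.483623504638672, 36.17930603027344), (170.21630859375, 145.6393280029297), 89.70466613769531)
[-28.6   7.1]
yaw -4.8 dp [  0.6  -0.1 -46. ] rv [0.05 0.01 0.04] n 2
[-0.0, 0.3, 23.0, 0.03, 0.01, 0.02]
[-0.0, 0.3, 23.0, 0.03, 0.01, 0.02]
```

View pics/w7.png

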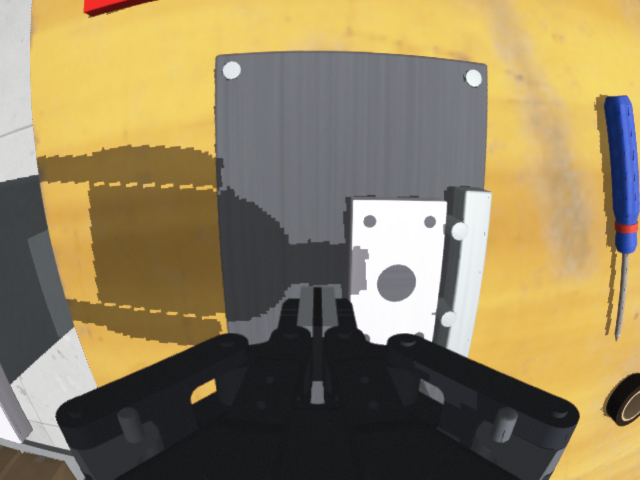

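>>> {"method": "step_arm", "body": {
  "commands": [
    [0, 0, 22, 0, 0, 0, 0],
    [0, 0, 22, 0, 0, 0, 0],
    [0, 3, 0, 0, 0, 0, 0],
    [0, 3, 0, 0, 0, 0, 0],
    [0, 2, 0, 0, 0, 0, 0],
    [0, 1, 0, 0, 0, 0, 0],
    [0, 0, 0, 0, 0, 0, 0]
  ]
}}

```text
clock: 19.18
ee_pos: [0.5089, 0.0362, 0.022]
tcp_rot: [2.31, 2.127, 0.002]
ft_force: [0.8, 0.2, -0.1]
finger_gap: -0.0001
grasp_force: 0.0
```

>>> {"method": "step_arm", "body": {
  "commands": [
    [0, 0.7, 0, 0, 0, 0, 0],
    [0, 0.7, 0, 0, 0, 0, 0],
    [0, 0, 0, 0, 0, 0, 0]
  ]
}}

```text
clock: 19.43
ee_pos: [0.5091, 0.0361, 0.0212]
tcp_rot: [2.311, 2.127, 0.001]
ft_force: [0.4, 0.6, 0.3]
finger_gap: 0.0002
grasp_force: 0.0
```

>>> {"method": "step_arm", "body": {
  "commands": [
    [0, 0.6, 0, 0, 0, 0, 0],
    [0, 0.6, 0, 0, 0, 0, 0],
    [0, 0, 0, 0, 0, 0, 0]
  ]
}}

```text
clock: 19.68
ee_pos: [0.5094, 0.0362, 0.0206]
tcp_rot: [-2.311, -2.127, 0.001]
ft_force: [-1.9, -0.1, 2.5]
finger_gap: 0.0004
grasp_force: 1.3
```

>>> {"method": "step_arm", "body": {
  "commands": [
    [0, 0.6, 0, 0, 0, 0, 0],
    [0, 0, 0, 0, 0, 0, 0]
  ]
}}

```text
clock: 19.85
ee_pos: [0.5095, 0.0362, 0.0205]
tcp_rot: [-2.31, -2.126, 0.002]
ft_force: [-5.3, -0.1, 3.6]
finger_gap: -0.0002
grasp_force: 2.5
```

>>> {"method": "step_arm", "body": {
  "commands": [
    [0, -6, 0, 0, 0, 0, 0],
    [0, -15, -20, 0, 0, 0, 0],
    [-15, -15, -30, 0, 0, 0, 0],
    [-25, -20, -25, 0, 0, 0, 0],
    [-25, -20, -25, 0, 0, 0, 0],
    [-25, -20, 0, 0, 0, 0, 0],
    [0, 0, 0, 0, 0, 0, 0],
    [0, 0, 0, 0, 0, 0, 0]
  ]
}}

```text
clock: 20.52
ee_pos: [0.4075, -0.0469, 0.1215]
tcp_rot: [2.313, 2.122, 0.002]
ft_force: [-0.0, -0.3, -1.1]
finger_gap: -0.0
grasp_force: 0.0
```

```bash
python3 - <<'E'
from h import *
s=plate();st=get_state();print(ifx(st['ee_pos']),st['ft_force']);
a=s['image'].copy()
cv2.imwrite('pics/w8.png',cv2.resize(a[130:430,250:650],None,fx=2,fy=2,interpolation=cv2.INTER_CUBIC)[:,:,::-1])
E
```

```text
0.74 [459.0, 59.7, 530.3, 190.8] ((10.629158020019531, 1.31109619140625), (89.29846954345703, 54.01783752441406), 89.78241729736328)
[-112.6  -83. ] [-0.89862683 -0.28956872 -0.39270013]
```

View pics/w8.png

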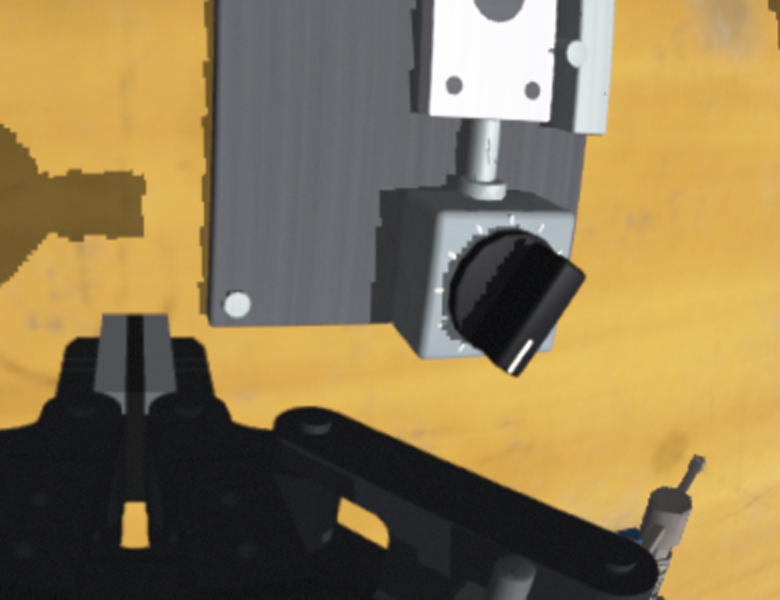

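```bash
python3 -c "
from bench import job
print(job.close_job())"
```

```text
the job is handed in; nothing more can be done
None
```

I turned the knob four clicks clockwise, laid the plate flat and pushed it against both dowels and the stop tip, and handed the job in; the last camera view and the contact forces (about 5–7 N) agree with this, and no verdict came back.

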